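Stroke-test the curved touch-sensor strip

TASK

Test the touch-sensor strip: run your fingertips lightly along its curved row of six blue pads, beginning at the pad at the brass weight's end, so that each pad in turn gives a little, and never push a pad right down to its stop. Finish, and stop there, with your fingertips still resting lightly on the last pad, the one at the white tin's end, and on no other pad. Pick nothing up, and leave the strip and the things around it where they stand.

Things in the scene. Friction and masses are not known exactly. Their poses are not given: they have to be found in the camera images.
- strip: grey housing of the touch-sensor strip, a flat curved bar 46 mm wide and 18 mm high that bows toward its own -x side, about 1.2 kg, standing loose on rubber feet; origin at desk level in its middle; z up, y along the strip from the pad0 end to the pad5 end, x to the open side of the curve (away from the robot, turned up to 0.4 rad either way). Six blue pads stand on it along an arc of 115 mm radius, centre to centre 36 mm
- weight: brass check weight with a knob, 22 mm in diameter, 30 mm high, standing on the desk about 70 mm beyond one end pad; it marks the end at which to begin (which end varies); origin under its centre
- tin: round white screw tin with a green label, 63 mm in diameter, 28 mm high, standing about 70 mm beyond the other end pad, the end at which to finish; origin under its centre
- stamp: wooden hand stamp, 25x54x70 mm, standing on the open side of the curve, about 80 mm from the middle pads; origin under its centre; leave alone
- plug: red banana plug lying on the desk on the robot's side of the strip, 12x58x12 mm, origin under its centre; leave alone
- pad0_top (a point): top centre of blue pad 0 when it is up (fixed to the housing; 31 mm above the desk); pads run in order 0 to 5 along the strip. Each pad is a shallow dome 30 mm in diameter, its edge 6 mm lower than its top; 6 mm of gap to the next pad
- pad0 (a joint): how far blue pad 0 is pushed down, m: 0 up, 0.008 at its stop; a spring lifts it (1.4 N to start it, 0.7 N more per mm, 7 N at the stop); it counts as touched from 0.001 on
- pad1_top (a point): top centre of blue pad 1 when it is up (fixed to the housing; 31 mm above the desk); pads run in order 0 to 5 along the strip. Each pad is a shallow dome 30 mm in diameter, its edge 6 mm lower than its top; 6 mm of gap to the next pad
- pad1 (a joint): how far blue pad 1 is pushed down, m: 0 up, 0.008 at its stop; a spring lifts it (1.4 N to start it, 0.7 N more per mm, 7 N at the stop); it counts as touched from 0.001 on
- pad2_top (a point): top centre of blue pad 2 when it is up (fixed to the housing; 31 mm above the desk); pads run in order 0 to 5 along the strip. Each pad is a shallow dome 30 mm in diameter, its edge 6 mm lower than its top; 6 mm of gap to the next pad
- pad2 (a joint): how far blue pad 2 is pushed down, m: 0 up, 0.008 at its stop; a spring lifts it (1.4 N to start it, 0.7 N more per mm, 7 N at the stop); it counts as touched from 0.001 on
- pad3_top (a point): top centre of blue pad 3 when it is up (fixed to the housing; 31 mm above the desk); pads run in order 0 to 5 along the strip. Each pad is a shallow dome 30 mm in diameter, its edge 6 mm lower than its top; 6 mm of gap to the next pad
- pad3 (a joint): how far blue pad 3 is pushed down, m: 0 up, 0.008 at its stop; a spring lifts it (1.4 N to start it, 0.7 N more per mm, 7 N at the stop); it counts as touched from 0.001 on
- pad4_top (a point): top centre of blue pad 4 when it is up (fixed to the housing; 31 mm above the desk); pads run in order 0 to 5 along the strip. Each pad is a shallow dome 30 mm in diameter, its edge 6 mm lower than its top; 6 mm of gap to the next pad
- pad4 (a joint): how far blue pad 4 is pushed down, m: 0 up, 0.008 at its stop; a spring lifts it (1.4 N to start it, 0.7 N more per mm, 7 N at the stop); it counts as touched from 0.001 on
- pad5_top (a point): top centre of blue pad 5 when it is up (fixed to the housing; 31 mm above the desk); pads run in order 0 to 5 along the strip. Each pad is a shallow dome 30 mm in diameter, its edge 6 mm lower than its top; 6 mm of gap to the next pad
- pad5 (a joint): how far blue pad 5 is pushed down, m: 0 up, 0.008 at its stop; a spring lifts it (1.4 N to start it, 0.7 N more per mm, 7 N at the stop); it counts as touched from 0.001 on
Things that resemble listed ones, but are neither listed nor needed, are in the scene too. Several things look just like the weight: the one meant starts farthest to the robot's left.

How it is judged:
On the way, in this order (a step that is already met when the one before it is completed fails the run):
1. the fingertips push the first pad, counted from the brass weight's end, down by 1 mm or more (contact force between strip and the fingers above 0.3 N and ((y of weight in the frame of strip above 0 m and value of joint pad5 above 0.001 m) or (y of weight in the frame of strip below 0 m and value of joint pad0 above 0.001 m))), for 0.05 s.
2. the fingertips push the second pad, counted from the brass weight's end, down by 1 mm or more (contact force between strip and the fingers above 0.3 N and ((y of weight in the frame of strip above 0 m and value of joint pad4 above 0.001 m) or (y of weight in the frame of strip below 0 m and value of joint pad1 above 0.001 m))), for 0.05 s.
3. the fingertips push the third pad, counted from the brass weight's end, down by 1 mm or more (contact force between strip and the fingers above 0.3 N and ((y of weight in the frame of strip above 0 m and value of joint pad3 above 0.001 m) or (y of weight in the frame of strip below 0 m and value of joint pad2 above 0.001 m))), for 0.05 s.
4. the fingertips push the fourth pad, counted from the brass weight's end, down by 1 mm or more (contact force between strip and the fingers above 0.3 N and ((y of weight in the frame of strip above 0 m and value of joint pad2 above 0.001 m) or (y of weight in the frame of strip below 0 m and value of joint pad3 above 0.001 m))), for 0.05 s.
5. the fingertips push the fifth pad, counted from the brass weight's end, down by 1 mm or more (contact force between strip and the fingers above 0.3 N and ((y of weight in the frame of strip above 0 m and value of joint pad1 above 0.001 m) or (y of weight in the frame of strip below 0 m and value of joint pad4 above 0.001 m))), for 0.05 s.
6. the fingertips push the last pad, counted from the brass weight's end, down by 1 mm or more (contact force between strip and the fingers above 0.3 N and ((y of weight in the frame of strip above 0 m and value of joint pad0 above 0.001 m) or (y of weight in the frame of strip below 0 m and value of joint pad5 above 0.001 m))), for 0.05 s.
At the end, for the whole second after the job is handed in: The fingertips rest on the last pad (at the tin's end): it is down by 1 to 7 mm, every other pad is up (less than 1 mm down), and the fingers press on the strip with 0.3 to 12 N (contact force between strip and the fingers between 0.3 and 12 N and ((y of weight in the frame of strip above 0 m and value of joint pad0 above 0.001 m and value of joint each of pad5, pad4, pad3, pad2, pad1 below 0.001 m) or (y of weight in the frame of strip below 0 m and value of joint pad5 above 0.001 m and value of joint each of pad0, pad1, pad2, pad3, pad4 below 0.001 m))); the arm keeps its last pose, push and grip.
It fails at once if a pad is pushed to its stop (7 mm or more of its 8 mm) (value of joint any of pad0, pad1, pad2, pad3, pad4, pad5 above 0.007 m).
It fails at once if the fingers press on the strip with more than 30 N (contact force between strip and the fingers above 30 N).
It fails at once if the strip is shifted or lifted by more than 15 mm (distance of strip from where it was at the start of the episode above 0.015 m).
It fails at once if the weight, tin, stamp or plug is lifted or shifted by more than 10 mm (distance of any of weight, tin, stamp, plug from where it was at the start of the episode above 0.01 m).
It also fails if it takes over 35 s, if anything falls off the work surface, if the arm or the gripper's body presses on something with over 40 N, if the wrist force passes 120 N, or if a joint passes its speed limit or range.

ROBOT

A 6-joint arm with a two-finger parallel gripper is mounted at the origin on a cart in front of the work surface, level with it; the furniture and walls round the work are solid. World frame = base frame: x ahead of the robot, y to its left, z up, the work surface at z = 0. Lengths are in m, angles in rad, forces in N, time in s.
With the tool pointing down it reaches from about 0.25 to 0.85 m from the base axis. Payload 12.5 kg.
Tool frame: the origin (TCP) lies between the finger pads; the fingertips stand r.nose_length ahead of it and the grasp point (between the pads) is the TCP (r.nose_length is the distance from the TCP to the fingertips, in m); z points along the fingers, y is the line along which they close (so a half turn about z gives the same grasp; the last joint's range is limited). The gripper opens to 93 mm and grips with 3 to 60 N. Pads are 15 mm wide; open, the fingers measure 128 mm over their backs; the gripper's body (75 mm by 188 mm) begins 65 mm behind the grasp point.
Start: joints at [1.261, 0.351, 1.652, -0, 1.139, -0.085], TCP at [0.123, 0.536, 0.238] pointing down, gripper open.
Joint ranges: [-2.75, 2.75], [-0.79, 2.1], [0.01, 2.65], [-1.57, 4.71], [0.07, 3.14], [-2.87, 2.87]. Speed limits (rad/s): [2.22, 2.22, 2.79, 3.14, 3.14, 3.14].

INTERFACE

Orientations are given as a unit quaternion [x, y, z, w].
In Python, from cell import r gives the robot as it stands.
- The arm moves only by the tool arm_command, never from a script. Its argument "deltas" is a list of rows, each a list of 3 entries, a list of its own where there are three numbers: the shift along the tool's x, y, z in m, then the turn, a rotation vector about the tool's x, y, z in degrees, then the finger opening in m, from 0 to 0.093. A call has 1 to 20 rows; each row shifts and turns the commanded pose from where the row before left it, along the tool's axes as they then stand; what a row does not reach is not made up. A row lasts 1/12 s, in which the tool goes at most 41.7 mm and 7.16 degrees, less where a joint would pass 70% of its speed; a pose out of reach is approached as far as the arm can. A call is refused whole if a number of a shift passes 0.0417 or a number of a turn 7.16, either way. A call with a gripper value outside its range is refused whole. The fingers move at their own pace and stop on an object; "squeeze" is the grip in N (left out, the last holds). Time passes only in rows, so rows that do not move let the fingers close. It gives the time, the measured TCP pose, the force, the opening and the grip force at its end, in the units of the state.
- r.observe(): the state, without advancing time (a new reading comes with each control period).
- r.grab_frame(name): name is "side" or "top"; returns the picture (480x640x3 uint8, red, green, blue); there is no depth.
- r.camera_params(name): a dict with "intrinsics" (3x3 intrinsics, pixels), "D" ([k1, k2, p1, p2, k3] as OpenCV has them; the pictures are not rectified), "world_to_cam" (4x4, takes a point from world to camera coordinates). Camera axes: x right, y up, looking along -z (the intrinsics and any distortion apply to the point x, -y, -z); pixel columns grow to the right and rows downward; lengths in m; the calibration is good to about 2 mm. A picture is of the moment at which its call begins. camera_params takes no time and is no camera call.
- r.sign_off(): hands the job in; it is judged then, once.
Trained networks look in the newest picture that a camera, given by its name, has taken for a name from the list of things; names that differ only in an ending like _2 or _b are one class to them, and where a whole thing is asked for, a point or a joint stands for the part that bears it (a point fixed in the world has none). Each returns a list of dicts, best first, with "p" (0 to 1); they miss things now and then, are a little off and sometimes report something else, mostly with a low value. They report only what shows in the picture. A call takes as long as a camera call. They do not tell look-alikes from the thing itself.
- r.search_frame(camera, target): "bbox" ([left, top, right, bottom] as shares, 0 to 1, of the picture: columns of its width, rows of its height, round what is visible of it).
- r.pinpoint(camera, target): "xy" ([column, row] as shares, 0 to 1, of the picture: columns of its width, rows of its height: a listed point, or the origin of a listed thing).
The state is a dict: "time_s": time; "joint_positions": joint angles; "qd": joint speeds; "tau": joint torques, N m; "ee_pos": TCP position; "tcp_rot": TCP orientation; "ft_force": force on the tool from outside, world axes, zero at the start; "ft_torque": the same for the moment, N m; "gripper_width": finger opening in m; "grasp_force": force on a finger pad.
Only numpy, scipy, OpenCV 4.12 (cv2) and the standard library are available. Lean on these libraries where they do the work, as an engineer would, in place of code of your own. Each camera call takes 0.05 s, during which the arm holds its last target. There are 200 camera calls.

## Working session

There is one attempt and no reset: what is moved stays moved. The work goes in short steps, Python scripts to look and compute and a tool call to move; the robot and the scene stay as the last step left them, time stands still between calls to the robot, and variables do not carry over. Pictures are saved under pics/ and viewed, at most 10 in all, crops included, and the job is handed in when it is done.

Besides the shell and the picture viewer there is one more tool, called after "Request:" as name(argument=value, ...), one argument or row to a line, values as JSON. arm_command: Moves the arm, as the interface text tells. Its arguments: {"type":"object","properties":{"deltas":{"type":"array","items":{"type":"array"}},"squeeze":{"type":"number"}},"required":["deltas"]}

```bash
mkdir -p pics
cat > h.py <<'E'
import numpy as np, cv2
from cell import r
def save(n,f): 
    im=r.grab_frame(n); cv2.imwrite(f,im[:,:,::-1]); return im
def ray(cam,uv):
    c=r.camera_params(cam); K=np.array(c["intrinsics"]);D=np.array(c["D"]);T=np.array(c["world_to_cam"])
    p=cv2.undistortPoints(np.array([[uv]],float),K,D)[0,0]
    d=T[:3,:3].T@np.array([p[0],-p[1],-1.]); o=-T[:3,:3].T@T[:3,3]; return o,d
def at(cam,uv,z):
    o,d=ray(cam,uv); return o+d*(z-o[2])/d[2]
def proj(cam,P):
    c=r.camera_params(cam); K=np.array(c["intrinsics"]);D=np.array(c["D"]);T=np.array(c["world_to_cam"])
    q=(T[:3,:3]@np.atleast_2d(P).T).T+T[:3,3]; q=q*[1,-1,-1]
    return cv2.projectPoints(q,np.zeros(3),np.zeros(3),K,D)[0][:,0]
E
python3 - <<'E'
from h import *
np.set_printoptions(precision=4,suppress=True)
for n in("top","side"):
    save(n,f"pics/{n}0.png"); print(n,ray(n,(320,240)))
    for t,z in [("weight",0),("tin",0),("strip",0),("stamp",0),("plug",0)]+[(f"pad{i}_top",.031) for i in range(6)]:
        print(t,[(np.round(np.array(d["xy"])*[640,480],1),round(d["p"],2),at(n,np.array(d["xy"])*[640,480],z)) for d in r.pinpoint(n,t)[:4]])
print(r.nose_length,r.observe())
E
```

```text
top (array([0.3627, 0.1897, 0.8863]), array([ 0.153 ,  0.0031, -0.9883]))
weight [(array([383.3, 246.8]), 0.54, array([0.4872, 0.0629, 0.    ])), (array([417.6, 235.6]), 0.48, array([ 0.5113, -0.0079,  0.    ]))]
tin [(array([235.6, 230. ]), 0.94, array([0.5188, 0.366 , 0.    ]))]
strip [(array([303.3, 253. ]), 0.81, array([0.4727, 0.2261, 0.    ]))]
stamp [(array([308.1, 219.2]), 0.78, array([0.543 , 0.2174, 0.    ]))]
plug [(array([307. , 293.5]), 0.69, array([0.3909, 0.2173, 0.    ]))]
pad0_top []
pad1_top [(array([329.6, 260.1]), 0.57, array([0.4554, 0.1731, 0.031 ])), (array([315.6, 259.7]), 0.41, array([0.456 , 0.2006, 0.031 ]))]
pad2_top [(array([312.6, 259.2]), 0.91, array([0.4568, 0.2065, 0.031 ]))]
pad3_top [(array([292.8, 257.4]), 0.8, array([0.4599, 0.2453, 0.031 ]))]
pad4_top [(array([281.5, 252.3]), 0.83, array([0.4698, 0.2678, 0.031 ])), (array([268.1, 236.1]), 0.72, array([0.5018, 0.295 , 0.031 ]))]
pad5_top [(array([264.9, 235.4]), 0.59, array([0.5031, 0.3014, 0.031 ]))]
side (array([ 0.5204, -0.519 ,  0.6448]), array([-0.0343,  0.775 , -0.631 ]))
weight [(array([315
[... 710 characters left out ...]
ay([300.7, 268.7]), 0.67, array([0.46  , 0.1648, 0.031 ]))]
pad5_top [(array([328.2, 220.1]), 0.89, array([0.4988, 0.2883, 0.031 ])), (array([313.1, 226.4]), 0.44, array([0.4742, 0.2704, 0.031 ]))]
0.019 {'time_s': 1.2, 'joint_positions': array([ 1.2614,  0.3507,  1.6518, -0.    ,  1.1391, -0.0846]), 'qd': array([-0.0012,  0.0006, -0.0009,  0.0013,  0.0006,  0.001 ]), 'tau': array([ -0.0004, -49.7245, -28.5498,   0.07  ,   0.0218,   0.    ]), 'ee_pos': array([0.1226, 0.5361, 0.2376]), 'tcp_rot': array([ 0.1122,  0.9937, -0.    , -0.    ]), 'ft_force': array([ 0.126 , -0.2873, -0.4704]), 'ft_torque': array([-0.0228,  0.0057,  0.0354]), 'grasp_force': 0.0, 'gripper_width': 0.09276390351650585}
```

Run:
```python
import cv2
a=cv2.imread("pics/top0.png")[190:310,200:440]; cv2.imwrite("pics/topc.png",cv2.resize(a,None,fx=3.3,fy=3.3,interpolation=cv2.INTER_CUBIC))
a=cv2.imread("pics/side0.png")[190:350,220:420]; cv2.imwrite("pics/sidec.png",cv2.resize(a,None,fx=3.7,fy=3.7,interpolation=cv2.INTER_CUBIC))
```

```text
(no output)
```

View pics/topc.png

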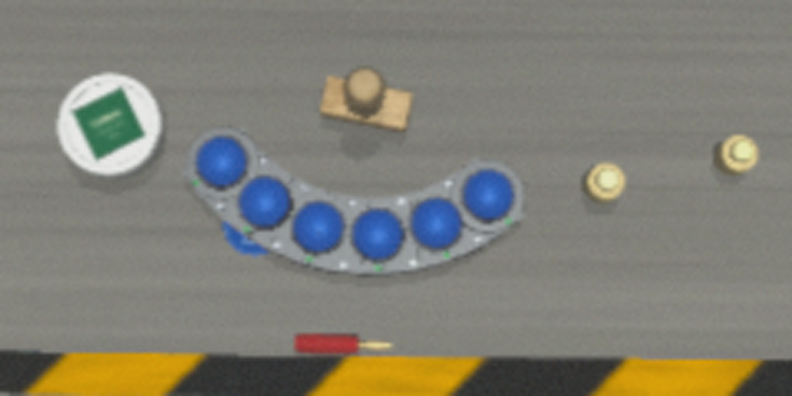

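View pics/sidec.png

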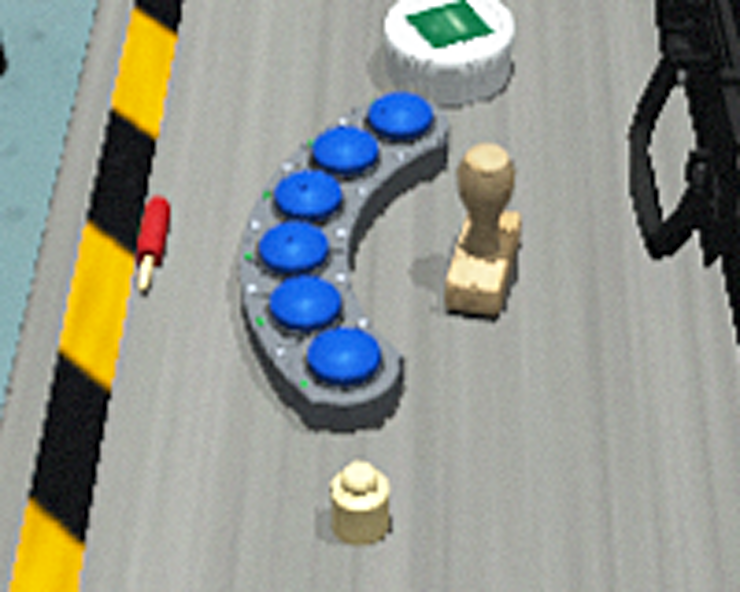

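```bash
cat > fit.py <<'E'
from h import *
from scipy.optimize import least_squares
np.set_printoptions(precision=4,suppress=True)
def blobs(f):
    a=cv2.imread(f); h=cv2.cvtColor(a,cv2.COLOR_BGR2HSV); m=cv2.inRange(h,(105,130,60),(125,255,255))
    m[:190]=0;m[310:]=0;m[:,:200]=0;m[:,440:]=0
    n,l,s,c=cv2.connectedComponentsWithStats(m); return [(tuple(c[i].round(2)),int(s[i,4])) for i in range(1,n) if s[i,4]>60]
obs={}
for n in("top","side"):
    b=blobs(f"pics/{n}0.png"); print(n,b)
    P=np.array([at(n,x[0],.028) for x in b]); print(P[np.argsort(P[:,1])]); obs[n]=P
def model(q):
    a=q[2]+(np.arange(6)-2.5)*0.3135; return np.c_[q[0]-.115*np.cos(a),q[1]+.115*np.sin(a)]
def near(P,M): return np.array([P[np.argmin(np.hypot(*(P[:,:2]-m).T)),:2]-m for m in M])
for k in(["top"],["side"],["top","side"]):
    s=least_squares(lambda q:np.concatenate([near(obs[n],model(q)).ravel() for n in k]),[.57,.216,-.0],loss="soft_l1",f_scale=.002)
    print(k,s.x,np.sqrt(2*s.cost/12/len(k)));print(model(s.x))
    if len(k)==2: np.save("q.npy",s.x)
E
python3 fit.py
```

```text
top [((np.float64(266.7), np.float64(238.48)), 159), ((np.float64(347.55), np.float64(248.61)), 157), ((np.float64(279.71), np.float64(250.72)), 162), ((np.float64(331.73), np.float64(257.27)), 164), ((np.float64(295.9), np.float64(258.46)), 163), ((np.float64(313.98), np.float64(260.55)), 164)]
[[0.4789 0.1377 0.028 ]
 [0.4614 0.1689 0.028 ]
 [0.4545 0.2037 0.028 ]
 [0.4583 0.2394 0.028 ]
 [0.4733 0.2716 0.028 ]
 [0.4975 0.298  0.028 ]]
side [((np.float64(327.77), np.float64(220.98)), 182), ((np.float64(305.82), np.float64(259.44)), 1100)]
[[0.4664 0.19   0.028 ]
 [0.4981 0.2898 0.028 ]]
['top'] [0.5692 0.2085 0.1147] 0.00027054735434141883
[[0.479  0.1372]
 [0.4614 0.1685]
 [0.4543 0.2037]
 [0.4584 0.2394]
 [0.4733 0.272 ]
 [0.4976 0.2985]]
['side'] [0.5757 0.2078 0.1699] 0.00799904491535393
[[0.4817 0.1416]
 [0.4659 0.1738]
 [0.4607 0.2094]
 [0.4668 0.2447]
 [0.4835 0.2765]
 [0.5092 0.3016]]
['top', 'side'] [0.57   0.2078 0.1219] 0.005838298663885894
[[0.4793 0.1372]
 [0.462  0.1686]
 [0.4551 0.2038]
 [0.4595 0.2395]
 [0.4746 0.272 ]
 [0.4991 0.2983]]
```

Request:
arm_command(
  deltas=[
    [[-0.0218,-0.0155,0.005],[0,0,0],0],
    [[-0.0218,-0.0155,0.005],[0,0,0],0],
    [[-0.0218,-0.0155,0.005],[0,0,0],0],
    [[-0.0218,-0.0155,0.005],[0,0,0],0],
    [[-0.0218,-0.0155,0.005],[0,0,0],0],
    [[-0.0218,-0.0155,0.005],[0,0,0],0],
    [[-0.0218,-0.0155,0.005],[0,0,0],0],
    [[-0.0218,-0.0155,0.005],[0,0,0],0],
    [[-0.0218,-0.0155,0.005],[0,0,0],0],
    [[-0.0218,-0.0155,0.005],[0,0,0],0],
    [[-0.0218,-0.0155,0.005],[0,0,0],0],
    [[-0.0218,-0.0155,0.005],[0,0,0],0],
    [[-0.0218,-0.0155,0.005],[0,0,0],0],
    [[-0.0218,-0.0155,0.005],[0,0,0],0],
    [[-0.0218,-0.0155,0.005],[0,0,0],0],
    [[-0.0218,-0.0155,0.005],[0,0,0],0],
    [[-0.0218,-0.0155,0.005],[0,0,0],0],
    [[-0.0218,-0.0155,0.005],[0,0,0],0],
    [[-0.0218,-0.0155,0.005],[0,0,0],0],
    [[-0.0218,-0.0155,0.005],[0,0,0],0],
  ],
  squeeze=10,
)

```text
time_s: 2.87
ee_pos: [0.4794, 0.1356, 0.1375]
tcp_rot: [0.112, 0.994, 0.0, 0.0]
ft_force: [0.4, -0.5, 0.5]
gripper_width: 0.0006
grasp_force: 0.0
```

Request:
arm_command(
  deltas=[
    [[0,0,0.003],[0,0,6.5],0],
    [[0,0,0.003],[0,0,6.5],0],
    [[0,0,0.003],[0,0,6.5],0],
    [[0,0,0.003],[0,0,6.5],0],
    [[0,0,0.003],[0,0,6.5],0],
    [[0,0,0.003],[0,0,6.3],0],
    [[0,0,0],[0,0,0],0],
    [[0,0,0],[0,0,0],0],
  ],
)

```text
time_s: 3.53
ee_pos: [0.4785, 0.1368, 0.1196]
tcp_rot: [0.434, 0.901, -0.0, -0.0]
ft_force: [0.2, 0.8, 0.1]
gripper_width: 0.0002
grasp_force: 0.0
```

```bash
cat > st.py <<'E'
from h import *
from scipy.spatial.transform import Rotation as R
import sys
np.set_printoptions(precision=4,suppress=True)
# target: pad index (float), tip height
def goal(i):
    a=.1147+(i-2.5)*.3135; return np.array([.5692-.115*np.cos(a),.2085+.115*np.sin(a)]),np.degrees(np.arctan2(np.cos(a),np.sin(a)))
def rel(i,tip):
    s=r.observe(); M=R.from_quat(s["tcp_rot"]).as_matrix(); g,yaw=goal(i)
    d=M.T@(np.r_[g,tip+r.nose_length]-s["ee_pos"])
    print("t",s["time_s"],"pos",s["ee_pos"],"tip z",s["ee_pos"][2]-r.nose_length,"F",s["ft_force"],"w",s["gripper_width"],"tilt",M[:,2])
    print("to pad",i,"tool delta mm",d*1e3,"turn",-(yaw-np.degrees(np.arctan2(M[1,0],M[0,0]))))
if __name__=="__main__": rel(float(sys.argv[1]),float(sys.argv[2]))
E
python3 st.py 0 0.028
python3 -c "
from h import *
for n in('top','side'): save(n,f'pics/{n}1.png')
a=cv2.imread('pics/side1.png')[150:330,210:430]; b=cv2.imread('pics/top1.png')[160:310,240:420]
a=cv2.resize(a,(400,327));b=cv2.resize(b,(392,327)); cv2.imwrite('pics/c1.png',np.hstack([a,b]))"
```

```text
t 3.5333 pos [0.4785 0.1368 0.1196] tip z 0.10063935554274918 F [0.2048 0.7989 0.1072] w 0.00018991067008995363 tilt [-0.0001 -0.     -1.    ]
to pad 0.0 tool delta mm [ 0.0206  0.6466 72.6393] turn 0.18196792505443682
```

View pics/c1.png

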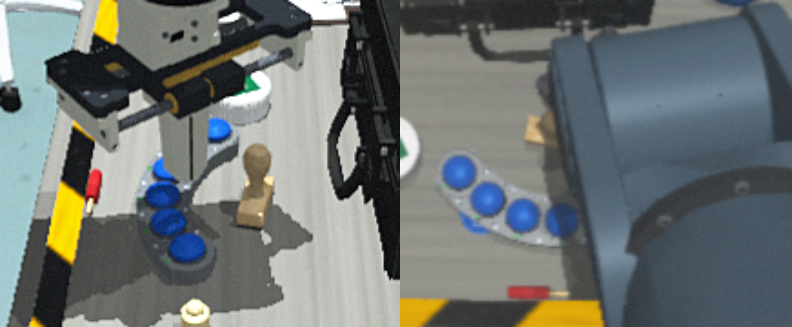

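The side view shows closed fingers at about crop (190,180), above the near end of the strip; the strip and the things around it have not moved. I'll go down to 9 mm above the first pad.

Request:
arm_command(
  deltas=[
    [[0,0,0.012],[0,0,0],0],
    [[0,0,0.012],[0,0,0],0],
    [[0,0,0.012],[0,0,0],0],
    [[0,0,0.012],[0,0,0],0],
    [[0,0,0.008],[0,0,0],0],
    [[0,0,0.004],[0,0,0],0],
    [[0,0,0],[0,0,0],0],
    [[0,0,0],[0,0,0],0],
  ],
)

```text
time_s: 4.3
ee_pos: [0.4787, 0.1368, 0.0599]
tcp_rot: [0.436, 0.9, 0.0, 0.0]
ft_force: [0.1, 0.1, 0.1]
gripper_width: 0.0004
grasp_force: 0.0
```

```bash
python3 st.py 0 0.028
python3 -c "
from h import *
a=save('side','pics/side2.png')[190:340,240:400,::-1]
g=[[.479,.137,.031],[.4614,.1685,.031],[.4543,.2037,.031],[.4584,.2394,.031],[.4785,.1368,.0405]]
p=(proj('side',g)-[240,190])*4
a=cv2.resize(a,None,fx=4,fy=4,interpolation=cv2.INTER_CUBIC)
for q in p: cv2.drawMarker(a,tuple(int(v) for v in q),(0,0,255),0,12,1)
cv2.imwrite('pics/c2.png',a)"
```

```text
t 4.3 pos [0.4787 0.1368 0.0599] tip z 0.04092569995765091 F [0.1222 0.1306 0.1206] w 0.00041127569940417613 tilt [ 0.0003  0.     -1.    ]
to pad 0.0 tool delta mm [ 0.1003  0.4581 12.9258] turn 0.0237501870239214
```

View pics/c2.png

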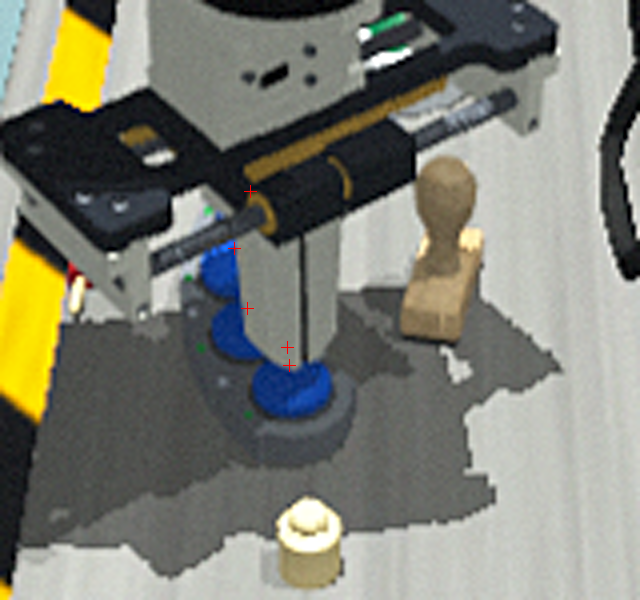

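The markers agree with the pads and fingertip to about 2–3 mm, allowing for the dome sides being visible. The tip is over the first pad, at about crop (292,385), so I'll press lightly.

Request:
arm_command(
  deltas=[
    [[0,0,0.004],[0,0,0],0],
    [[0,0,0.004],[0,0,0],0],
    [[0,0,0.002],[0,0,0],0],
    [[0,0,0.002],[0,0,0],0],
    [[0,0,0],[0,0,0],0],
    [[0,0,0],[0,0,0],0],
    [[0,0,0],[0,0,0],0],
  ],
)

```text
time_s: 4.93
ee_pos: [0.4786, 0.1368, 0.0478]
tcp_rot: [0.436, 0.9, 0.0, 0.0]
ft_force: [-0.2, -0.3, 1.7]
gripper_width: 0.0004
grasp_force: 1.4
```

```bash
python3 st.py 0 0.028
```

```text
t 4.9333 pos [0.4786 0.1368 0.0478] tip z 0.028767505964293425 F [-0.1652 -0.2755  1.7438] w 0.00036276346832701735 tilt [ 0.0001  0.     -1.    ]
to pad 0.0 tool delta mm [0.0401 0.5772 0.7676] turn -0.012288176128436135
```

Request:
arm_command(
  deltas=[
    [[0,0,0.0015],[0,0,0],0],
    [[0,0,0],[0,0,0],0],
    [[0,0,0],[0,0,0],0],
  ],
)

```text
time_s: 5.18
ee_pos: [0.4786, 0.1368, 0.0462]
tcp_rot: [0.436, 0.9, 0.0, 0.0]
ft_force: [-0.5, 1.2, 4.9]
gripper_width: 0.0008
grasp_force: 1.9
```

```bash
python3 st.py 0 0.028; python3 -c "
from h import *
F=[]
for i in range(6): F.append(r.observe()['ft_force'][2]); r.grab_frame('side')
print(np.round(F,2))"
```

```text
t 5.1833 pos [0.4786 0.1368 0.0462] tip z 0.027192322511229033 F [-0.4514  1.1909  4.9486] w 0.0008033952914765123 tilt [ 0.0002  0.     -1.    ]
to pad 0.0 tool delta mm [ 0.0599  0.5729 -0.8076] turn -0.012839799272256869
[4.95 3.56 3.85 3.94 3.53 3.7 ]
```

Request:
arm_command(
  deltas=[
    [[0,0.0005,-0.0006],[0,0,0.75],0],
    [[0.003,0,0],[0,0,1.5],0],
    [[0.003,0,0],[0,0,1.5],0],
    [[0.003,0,0],[0,0,1.5],0],
    [[0.003,0,0],[0,0,1.5],0],
    [[0.003,0,0],[0,0,1.5],0],
    [[0.003,0,0],[0,0,1.5],0],
    [[0.003,0,0],[0,0,1.5],0],
    [[0.003,0,0],[0,0,1.5],0],
    [[0.003,0,0],[0,0,1.5],0],
    [[0.003,0,0],[0,0,1.5],0],
    [[0.003,0,0],[0,0,1.5],0],
    [[0.003,0,0],[0,0,1.5],0],
    [[0,0,0],[0,0,0],0],
    [[0,0,0],[0,0,0],0],
  ],
)

```text
time_s: 6.73
ee_pos: [0.4614, 0.1685, 0.0468]
tcp_rot: [0.576, 0.817, 0.0, 0.0]
ft_force: [0.2, 1.8, 3.4]
gripper_width: 0.0004
grasp_force: 1.7
```

```bash
python3 st.py 1 0.028; python3 -c "
from h import *
F=[]
for i in range(4): F.append(r.observe()['ft_force']); a=save('side','pics/side3.png')
print(np.round(F,2))
cv2.imwrite('pics/c3.png',cv2.resize(a[190:340,240:400,::-1],None,fx=4,fy=4,interpolation=cv2.INTER_CUBIC))"
```

```text
t 6.7333 pos [0.4614 0.1685 0.0468] tip z 0.02778903253501769 F [0.2393 1.767  3.3524] w 0.0004494779143709255 tilt [ 0.0002  0.0002 -1.    ]
to pad 1.0 tool delta mm [ 0.0024 -0.046  -0.211 ] turn -0.773624530770519
[[ 0.24  1.77  3.35]
 [-0.7   1.39  3.01]
 [ 0.15  1.3   3.68]
 [-0.3   0.9   3.29]]
```

View pics/c3.png

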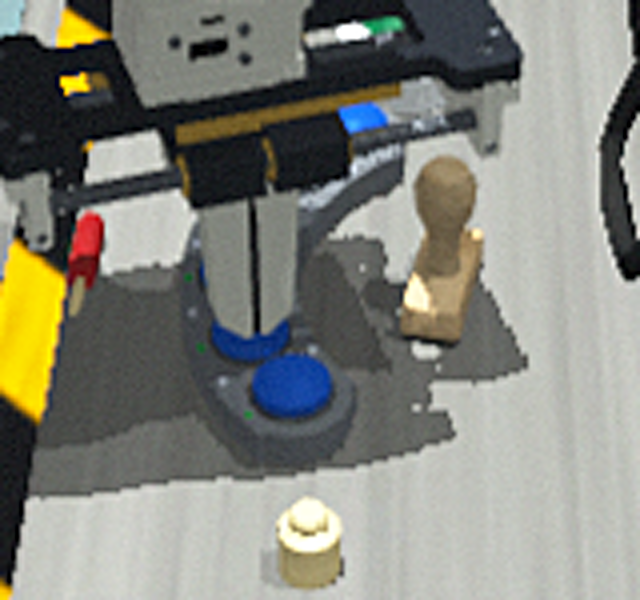

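The picture shows the tip on pad 1, at about crop (253,340). Pad 0 is back up at (292,385) and the strip hasn't shifted, so I'll continue.

Request:
arm_command(
  deltas=[
    [[0.003,0,0],[0,0,1.5],0],
    [[0.003,0,0],[0,0,1.5],0],
    [[0.003,0,0],[0,0,1.5],0],
    [[0.003,0,0],[0,0,1.5],0],
    [[0.003,0,0],[0,0,1.5],0],
    [[0.003,0,0],[0,0,1.5],0],
    [[0.003,0,0],[0,0,1.5],0],
    [[0.003,0,0],[0,0,1.5],0],
    [[0.003,0,0],[0,0,1.5],0],
    [[0.003,0,0],[0,0,1.5],0],
    [[0.003,0,0],[0,0,1.5],0],
    [[0.003,0,0],[0,0,1.5],0],
    [[0,0,0],[0,0,0],0],
    [[0,0,0],[0,0,0],0],
  ],
)

```text
time_s: 8.1
ee_pos: [0.4541, 0.2034, 0.0467]
tcp_rot: [0.697, 0.717, -0.0, -0.0]
ft_force: [-0.7, -0.4, 4.0]
gripper_width: 0.0002
grasp_force: 1.8
```

Request:
arm_command(
  deltas=[
    [[0.003,0,0],[0,0,1.5],0],
    [[0.003,0,0],[0,0,1.5],0],
    [[0.003,0,0],[0,0,1.5],0],
    [[0.003,0,0],[0,0,1.5],0],
    [[0.003,0,0],[0,0,1.5],0],
    [[0.003,0,0],[0,0,1.5],0],
    [[0.003,0,0],[0,0,1.5],0],
    [[0.003,0,0],[0,0,1.5],0],
    [[0.003,0,0],[0,0,1.5],0],
    [[0.003,0,0],[0,0,1.5],0],
    [[0.003,0,0],[0,0,1.5],0],
    [[0.003,0,0],[0,0,1.5],0],
    [[0,0,0],[0,0,0],0],
    [[0,0,0],[0,0,0],0],
  ],
)

```text
time_s: 9.27
ee_pos: [0.4584, 0.239, 0.0467]
tcp_rot: [0.8, 0.599, -0.0, -0.0]
ft_force: [-0.8, -0.1, 3.5]
gripper_width: 0.0008
grasp_force: 1.8
```

```bash
python3 st.py 3 0.028; python3 -c "
from h import *
F=[]
for i in range(3): F.append(r.observe()['ft_force']); a=save('side','pics/side4.png')
print(np.round(F,2))
for f in ('pics/side3.png','pics/side4.png'):
    h=cv2.cvtColor(cv2.imread(f)[280:300,290:335],cv2.COLOR_BGR2HSV); m=cv2.inRange(h,(105,130,60),(125,255,255)); print(np.argwhere(m).mean(0))"
```

```text
t 9.2667 pos [0.4584 0.239  0.0467] tip z 0.02766700284702536 F [-0.788  -0.1495  3.5089] w 0.0007747680606347408 tilt [-0.0003  0.     -1.    ]
to pad 3.0 tool delta mm [ 0.3514 -0.0459 -0.333 ] turn -0.8002446298444568
[[-0.79 -0.15  3.51]
 [-1.09  0.19  3.17]
 [-2.04 -0.33  4.45]]
[ 6.31020408 22.41632653]
[ 6.32489451 22.49367089]
```

On track, and the strip is still where it was. On to pads 4 and 5.

Request:
arm_command(
  deltas=[
    [[0.003,0,0],[0,0,1.5],0],
    [[0.003,0,0],[0,0,1.5],0],
    [[0.003,0,0],[0,0,1.5],0],
    [[0.003,0,0],[0,0,1.5],0],
    [[0.003,0,0],[0,0,1.5],0],
    [[0.003,0,0],[0,0,1.5],0],
    [[0.003,0,0],[0,0,1.5],0],
    [[0.003,0,0],[0,0,1.5],0],
    [[0.003,0,0],[0,0,1.5],0],
    [[0.003,0,0],[0,0,1.5],0],
    [[0.003,0,0],[0,0,1.5],0],
    [[0.003,0,0],[0,0,1.5],0],
    [[0,0,0],[0,0,0],0],
    [[0,0,0],[0,0,0],0],
  ],
)

```text
time_s: 10.58
ee_pos: [0.4734, 0.2716, 0.0467]
tcp_rot: [0.884, 0.467, 0.0, -0.0]
ft_force: [0.3, -0.5, 4.3]
gripper_width: 0.0002
grasp_force: 1.8
```

Request:
arm_command(
  deltas=[
    [[0.003,0,0],[0,0,1.5],0],
    [[0.003,0,0],[0,0,1.5],0],
    [[0.003,0,0],[0,0,1.5],0],
    [[0.003,0,0],[0,0,1.5],0],
    [[0.003,0,0],[0,0,1.5],0],
    [[0.003,0,0],[0,0,1.5],0],
    [[0.003,0,0],[0,0,1.5],0],
    [[0.003,0,0],[0,0,1.5],0],
    [[0.003,0,0],[0,0,1.5],0],
    [[0.003,0,0],[0,0,1.5],0],
    [[0.003,0,0],[0,0,1.5],0],
    [[0.003,0,0],[0,0,1.5],0],
    [[0,0,0],[0,0,0],0],
    [[0,0,0],[0,0,0],0],
    [[0,0,0],[0,0,0],0],
  ],
)

```text
time_s: 11.83
ee_pos: [0.4978, 0.298, 0.0468]
tcp_rot: [0.947, 0.323, 0.0, -0.0]
ft_force: [-0.6, 0.2, 3.6]
gripper_width: 0.0006
grasp_force: 1.8
```

```bash
python3 st.py 5 0.028; python3 -c "
from h import *
F=[]
for i in range(4): F.append(r.observe()['ft_force']); a=save('side','pics/side5.png')
print(np.round(F,2))
cv2.imwrite('pics/c5.png',cv2.resize(a[170:320,260:420,::-1],None,fx=4,fy=4,interpolation=cv2.INTER_CUBIC))"
```

```text
t 11.8333 pos [0.4978 0.298  0.0468] tip z 0.027802851672080724 F [-0.6458  0.2397  3.6304] w 0.0006227404673150835 tilt [ 0.0003  0.0002 -1.    ]
to pad 5.0 tool delta mm [ 0.1566 -0.5029 -0.1971] turn -0.8795131468973807
[[-0.65  0.24  3.63]
 [-0.04  0.03  2.8 ]
 [-0.1  -1.46  3.44]
 [-0.62  0.02  3.23]]
```

View pics/c5.png

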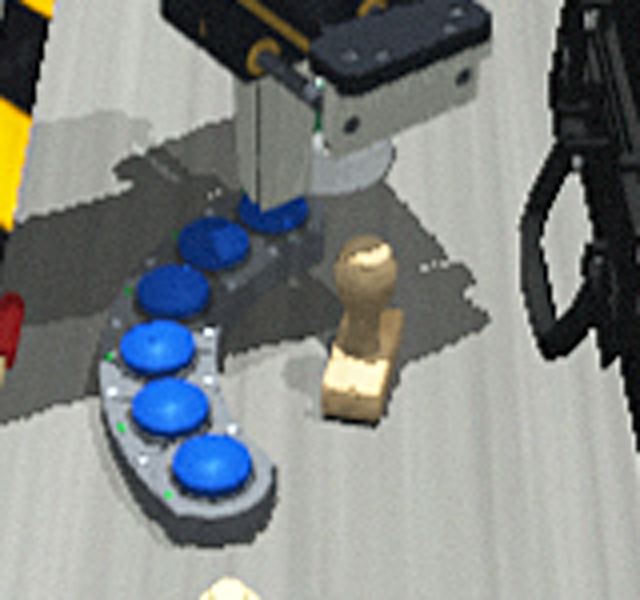

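The tip rests only on pad 5, at about crop (272,205), with about 3.3 N. The other five pads are up, so I'll hand in.

```bash
python3 -c "
from cell import r
print(r.sign_off())"
```

```text
the job is handed in; nothing more can be done
None
```

The job is handed in: all six pads were run in order from the brass weight's end, and the fingertips now rest only on the last pad at the tin's end with about 3.3 N; the sign-off returned no verdict.

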